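Clamp a wood block with the knob under the stand

ROBOT

A 7-joint arm with a two-finger parallel gripper is mounted at the origin on a cart in front of the work surface, level with it; the furniture and walls round the work are solid. World frame = base frame: x ahead of the robot, y to its left, z up, the work surface at z = 0. Lengths are in m, angles in rad, forces in N, time in s.
With the tool pointing down it reaches from about 0.425 to 0.8 m from the base axis. Payload 8.3 kg.
Tool frame: the origin (TCP) lies between the finger pads; the fingertips stand 25 mm ahead of it and the grasp point (between the pads) lies 6 mm ahead of it; z points along the fingers, y is the line along which they close (so a half turn about z gives the same grasp; the last joint's range is limited). The gripper opens to 85 mm and grips with 20 to 120 N. Pads are 22 mm wide; open, the fingers measure 114 mm over their backs; the gripper's body (76 mm by 85 mm) begins 54 mm behind the grasp point. The pads swing forward as they close: fully open they stand 13 mm farther back than shut.
Start: joints at [1.189, 0.383, 0.016, 1.37, -0.006, 1.388, -0.046], TCP at [0.196, -0.593, 0.256] pointing down, gripper open.
Joint ranges: [-2.95, 2.95], [-0.25, 2.06], [-1.52, 1.56], [0.18, 2.33], [-1.44, 4.58], [0.02, 2.06], [-3.01, 3.01]. Speed limits (rad/s): [2.39, 2.39, 3.01, 3.01, 3.14, 3.14, 3.14].

INTERFACE

Orientations are given as a 3x3 rotation matrix whose columns are the frame's x, y, z axes.
In Python, from rig import readout, eyes, order gives the robot as it stands. The module is installed in compiled form; this text tells all that it offers.
- The arm moves only by the tool servo_tool, never from a script. Its argument "rows" is text: rows parted by semicolons, each of 7 numbers parted by spaces: the gripper's target within -1 to 1 (fully open at 1, half-way at 0, shut at -1), then the shift along the tool's x, y, z in cm, then the turn, a rotation vector about the tool's x, y, z in rad. In form: grip tx ty tz rx ry rz; .... A call has exactly 8 rows; each row shifts and turns the commanded pose from where the row before left it, along the tool's axes as they then stand; what a row does not reach is not made up. A row lasts 1/8 s, in which the tool goes at most 62.5 mm and 10.7 degrees, less where a joint would pass 70% of its speed; a pose out of reach is approached as far as the arm can. A call is refused whole if a number of a shift passes 6.25 or a number of a turn 0.188, either way. A call with a gripper value outside its range is refused whole. The fingers move at their own pace and stop on an object; the grip force is fixed at half the most. Time passes only in rows, so rows that do not move let the fingers close, or fill a call up. It gives the time, the measured TCP pose, the force, the opening and the grip force at its end, in the units of the state.
- readout.read_state(): the state, without advancing time (a new reading comes with each control period).
- eyes.get_image(name): name is "side" or "top"; returns the picture (400x640x3 uint8, red, green, blue); there is no depth.
- eyes.get_calibration(name): a dict with "fx", "fy", "cx", "cy" (pixels), "dist_coeffs" ([k1, k2, p1, p2, k3] as OpenCV has them; the pictures are not rectified), "position" and "rotation" of the camera in the world. Camera axes: x right, y down, z forward; pixel columns grow to the right and rows downward; lengths in m; the calibration is good to about 2 mm. A picture is of the moment at which its call begins. get_calibration takes no time and is no camera call.
- order.sign_off(): hands the job in; it is judged then, once.
The state is a dict: "time_s": time; "joint_pos": joint angles; "joint_velocities": joint speeds; "effort": joint torques, N m; "ee_pos": TCP position; "tcp_rot": TCP orientation; "force": force on the tool from outside, world axes, zero at the start; "moment": the same for the moment, N m; "grip_width": finger opening in m; "grasp_force": force on a finger pad.
Only numpy, scipy, OpenCV 4.12 (cv2) and the standard library are available. Lean on these libraries where they do the work, as an engineer would, in place of code of your own. Each camera call takes 0.05 s, during which the arm holds its last target. There are 200 camera calls.

TASK

On the steel stand, slide the wood block along its fence until its end is fully home against the end stop. Then turn the three-spoke knob under the stand's front edge counterclockwise (seen from above) until its cam grips the block firmly, and stop there: never lean on the block or the knob with more than 25 N. Leave the block home and clamped, let go, and do not disturb the things round about.

Things in the scene. Friction and masses are not known exactly. Their poses are not given: they have to be found in the camera images.
- clamp_stand: Fixed steel stand, open in front: plate 126 x 235 x 10 mm, top 88 mm above the bench, on two side cheeks. Origin on the bench; x points from the front edge (x = -70 mm) to the back, y along the edge, z up; the plate spans y = -115 to 120 mm. On it a fence 12 mm thick, 24 high, 165 long runs along y, its face at about x = 29 mm: reset each time by up to 3 mm, not measured.
- stop_face (a point): Middle of the face of the end stop on the plate, at x = -5, y = 75 mm of the stand, 100 mm above the bench. The stop is a steel block 50 x 14 x 24 mm; its face looks to the stand's -y.
- cam_knob: Three-spoke knob under the plate. Origin on its upright axis (x = -60, y = 20 mm of the stand), at spoke height, 64 mm above the bench; x along the front spoke. 9 mm spokes, 120 degrees apart, end in 16 mm balls 74 mm from the axis. Tightens counterclockwise from above; turns freely at under 3 N on a ball; once its cam bites the push climbs by 1 to 4 N per mm, and 10 to 18 N grips firmly.
- front_ball (a point): Centre of the ball on the spoke that starts in front of the plate's edge, 18 to 35 degrees to the +y side of straight ahead (the stand's -x). Tightening swings it across the front towards -y, in view all the way; pushed from its +y side it alone tightens the cam, 0.8 to 1.7 rad from the loose position (35 degrees), depending on the fence.
- cam_top (a point): Top centre of the knob's shaft above the plate, 108 mm above the bench. Round it sits the cam, a disc 44 mm across, 90 to 104 mm above the bench, 10 mm off the axis, first turned away from the block. Tightened, it presses the block onto the fence, holds by its own friction when let go, and drags the block towards the stop, not away.
- wood_block: Loose wood offcut 70 x 110 x 34 mm (x, y, z), 0.1 to 0.2 kg, flat on the plate between cam and fence, long side along the fence and 1 to 8 mm clear of it, 20 to 45 mm short of the stop. Origin at the centre of its underside; home, that is at y = 20 mm of the stand. It slides with 1 to 2 N.
- tape_measure: Bystander: yellow tape measure 64 x 70 x 36 mm, origin under its centre.
- glue_bottle: Bystander: small white dropper bottle 36 x 35 x 96 mm, standing, origin under its centre.
- oil_bottle: Bystander: small grey-green dropper bottle 32 x 32 x 86 mm, standing, origin under its centre.
There are look-alikes about, which are no part of the job. What is meant by the wood_block is not green, and is the smaller of those in its own colour.

How it is judged:
On the way, in this order (a step that is already met when the one before it is completed fails the run):
1. the block is home against the end stop, the cam not yet pressing it (y of wood_block in the frame of clamp_stand above 0.017 m and z of wood_block in the frame of clamp_stand below 0.092 m and angle between the y axis of wood_block and the y axis of clamp_stand, either way round below 0.06 rad and contact force between cam_knob and wood_block below 4 N), for 0.2 s.
2. the cam grips the block with more than 15 N (y of wood_block in the frame of clamp_stand above 0.017 m and z of wood_block in the frame of clamp_stand below 0.092 m and angle between the y axis of wood_block and the y axis of clamp_stand, either way round below 0.06 rad and contact force between cam_knob and wood_block above 15 N), for 0.2 s.
At the end, for the whole second after the job is handed in: The block lies flat on the stand within 3 mm of the end stop, along the fence to 0.06 rad, at rest, and the cam presses it with more than 15 N (all of step 2 and linear speed of wood_block below 0.01 m/s); the robot touches nothing.
It fails at once if the robot presses the knob with more than 25 N (contact force between any of the arm, the fingers and cam_knob above 25 N).
It fails at once if the robot presses the block with more than 25 N (contact force between any of the arm, the fingers and wood_block above 25 N).
It fails at once if a bystander is moved more than 30 mm (distance of any of tape_measure, glue_bottle, oil_bottle from where it was at the start of the episode above 0.03 m).
It also fails if it takes over 69 s, if anything falls off the work surface, if the arm or the gripper's body presses on something with over 40 N, if the wrist force passes 120 N, or if a joint passes its speed limit or range.

## Working session

There is one attempt and no reset: what is moved stays moved. The work goes in short steps, Python scripts to look and compute and a tool call to move; the robot and the scene stay as the last step left them, time stands still between calls to the robot, and variables do not carry over. Pictures are saved under pics/ and viewed, at most 10 in all, crops included, and the job is handed in when it is done.

Besides the shell and the picture viewer there is one more tool, called after ">>>" by a JSON object that holds its "op" and its "data". servo_tool: Moves the arm, as the interface text tells. Its arguments: {"type":"object","properties":{"rows":{"type":"string"}},"required":["rows"]}

```bash
mkdir -p pics; python3 - <<'E'
from rig import readout, eyes
import cv2
s=readout.read_state();print({k:s[k] for k in("time_s","ee_pos","tcp_rot","force","grip_width")})
for n in("top","side"):
    cv2.imwrite(f"pics/{n}0.png",eyes.get_image(n)[:,:,::-1]);print(n,eyes.get_calibration(n))
E
```

```text
{'time_s': 0.0, 'ee_pos': array([ 0.19576019, -0.59306491,  0.25526768]), 'tcp_rot': array([[ 9.49604657e-01,  3.13449461e-01, -6.55765381e-04],
       [ 3.13450145e-01, -9.49602823e-01,  1.86672613e-03],
       [-3.75923593e-05, -1.97820158e-03, -9.99998043e-01]]), 'force': array([-0.14462876, -0.65703913, -0.51420358]), 'grip_width': 0.08515490693565862}
top {'fx': 377.86273930165396, 'fy': 377.86273930165396, 'cx': 322.81150557027166, 'cy': 200.48857013242963, 'dist_coeffs': array([-0.01399358,  0.        ,  0.        ,  0.        ,  0.        ]), 'position': array([ 0.42528726, -0.38757376,  1.05241733]), 'rotation': array([[-0.00705698, -0.99872111,  0.05006336],
       [-0.99997032,  0.00720294,  0.00273565],
       [-0.00309275, -0.05004257, -0.9987423 ]])}
side {'fx': 453.2424852297149, 'fy': 453.2424852297149, 'cx': 327.263968722565, 'cy': 199.3282252625559, 'dist_coeffs': array([-0.11604642,  0.        ,  0.        ,  0.        ,  0.        ]), 'position': array([0.50448532, 0.59208952, 0.60422431]), 'rotation': array([[-0.99992173,  0.01142368, -0.00510194],
       [ 0.00968182,  0.44824995, -0.89385583],
       [-0.00792418, -0.89383527, -0.44832547]])}
```

View pics/top0.png

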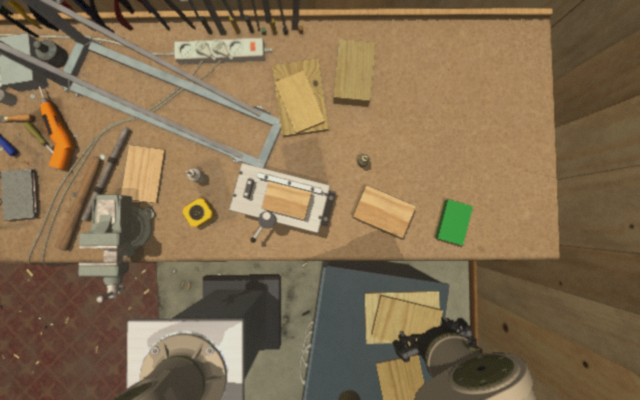

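View pics/side0.png

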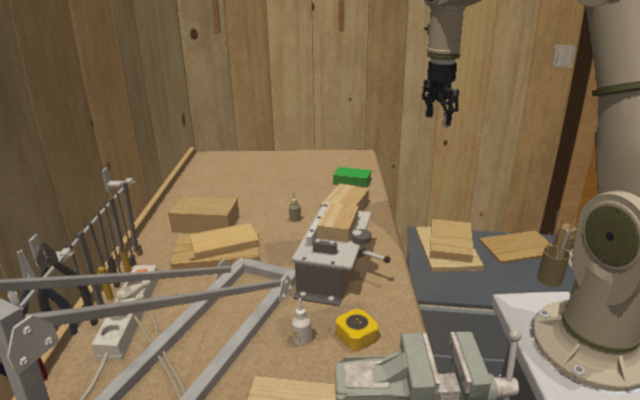

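The top view shows the stand at about (283,197), with the block at (287,201) and the cam and knob at (267,217). The tape is at (198,213), the glue at (194,175) and the oil at (364,160). I'll enlarge that area.

```bash
python3 - <<'E'
import cv2
a=cv2.imread("pics/top0.png")[150:255,215:355];cv2.imwrite("pics/c1.png",cv2.resize(a,None,fx=5.7,fy=5.7,interpolation=cv2.INTER_CUBIC))
E
```

```text
(no output)
```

View pics/c1.png

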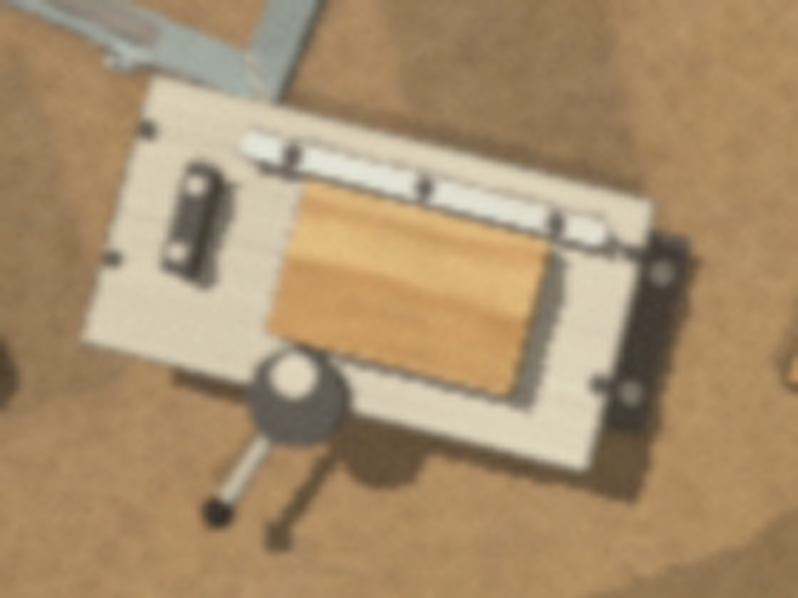

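```bash
cat > h.py <<'E'
import numpy as np,cv2
from rig import eyes,readout
def ray(n,uv):
    c=eyes.get_calibration(n);K=np.array([[c['fx'],0,c['cx']],[0,c['fy'],c['cy']],[0,0,1]])
    p=cv2.undistortPoints(np.array(uv,float).reshape(-1,1,2),K,c['dist_coeffs']).reshape(-1,2)
    return np.array(c['position']),np.c_[p,np.ones(len(p))]@np.array(c['rotation']).T
def at(n,uv,z):
    o,d=ray(n,uv);return o+d*((z-o[2])/d[:,2])[:,None]
def crop(uv,x0,y0,s): return (np.array(uv,float)+.5)/s-.5+[x0,y0]
def fit(L,W):
    L=np.array(L,float);W=np.array(W)[:,:2];l=L-L.mean(0);w=W-W.mean(0)
    th=np.arctan2((l[:,0]*w[:,1]-l[:,1]*w[:,0]).sum(),(l*w).sum());R=np.array([[np.cos(th),-np.sin(th)],[np.sin(th),np.cos(th)]])
    t=W.mean(0)-R@L.mean(0);return th,R,t,(W-t)-(L@R.T)
E
python3 - <<'E'
from h import *
np.set_printoptions(precision=4,suppress=True)
C=lambda p:crop(p,215,150,5.7)
W=at("top",C([(155,75),(653,200),(587,470),(83,343)]),.088)
th,R,t,res=fit([(.056,.12),(.056,-.115),(-.07,-.115),(-.07,.12)],W);print("stand",th,t,res)
S=lambda w:(w[:,:2]-t)@R
B=at("top",C([(305,180),(550,238),(512,397),(267,333)]),.122)
b=fit([(.035,.055),(.035,-.055),(-.035,-.055),(-.035,.055)],B);print("block",b[0],b[2],b[3],"instand",(b[2]-t)@R)
print("ball",at("top",C([(217,512)]),.064),S(at("top",C([(217,512)]),.064)))
print("camtop",S(at("top",C([(294,373)]),.108)), t+R@[-.06,.02])
print("fence face",S(at("top",C([(245,156),(605,245)]),.112)), "dark",S(at("top",C([(690,240),(640,430)]),.08)))
print("ball goal",t+R@[-.06,.02]); print("axes",R)
E
```

```text
stand -0.2532984309994025 [ 0.489  -0.2779] [[-0.0009 -0.0014]
 [-0.0003  0.0018]
 [ 0.0009  0.0007]
 [ 0.0003 -0.0011]]
block -0.2482688837621209 [ 0.474  -0.2948] [[-0.0007  0.0001]
 [ 0.0003  0.0005]
 [-0.0005  0.0001]
 [ 0.0009 -0.0007]] instand [-0.0103 -0.0201]
ball [[ 0.3745 -0.2011  0.064 ]] [[-0.1301  0.0456]]
camtop [[-0.0588  0.0207]] [ 0.4359 -0.2435]
fence face [[ 0.0282  0.0649]
 [ 0.0287 -0.0979]] dark [[ 0.0424 -0.1339]
 [-0.0463 -0.1328]]
ball goal [ 0.4359 -0.2435]
axes [[ 0.9681  0.2506]
 [-0.2506  0.9681]]
```

>>> {"op": "servo_tool", "data": {"rows": "-1 3.86 -1.5 0 0 0 0;-1 3.86 -1.5 0 0 0 0;-1 3.86 -1.5 0 0 0 0;-1 3.86 -1.5 0 0 0 0;-1 3.86 -1.5 0 0 0 0;-1 3.86 -1.5 0 0 0 0;-1 3.86 -1.5 0 0 0.12 0.14;-1 3.86 -1.5 0 0 -0.12 0.14"}}

```text
time_s: 1.1
ee_pos: [0.4484, -0.3899, 0.259]
tcp_rot: [[0.999, 0.032, -0.003], [0.032, -0.999, 0.019], [-0.003, -0.019, -1.0]]
force: [0.1, -0.9, -0.1]
grip_width: 0.0002
grasp_force: 0.0
```

>>> {"op": "servo_tool", "data": {"rows": "-1 0 0 1.5 -0.019 0 0.143;-1 0 0 1.5 0 0 0.143;-1 0 0 2 0 0 0;-1 0 0 2 0 0 0;-1 0 0 2 0 0 0;-1 0 0 2 0 0 0;-1 0 0 1.2 0 0 0;-1 0 0 0 0 0 0"}}

```text
time_s: 2.1
ee_pos: [0.4529, -0.3879, 0.1378]
tcp_rot: [[0.971, -0.238, -0.0], [-0.238, -0.971, 0.0], [-0.0, -0.0, -1.0]]
force: [-0.4, -0.5, 0.3]
grip_width: -0.0001
grasp_force: 0.0
```

```bash
python3 - <<'E'
from h import *
np.set_printoptions(precision=4,suppress=True)
s=readout.read_state();th=-.2533;R=np.array([[np.cos(th),-np.sin(th)],[np.sin(th),np.cos(th)]]);t=[.489,-.2779]
print((s['ee_pos'][:2]-t)@R,s['ee_pos'],s['tcp_rot'],s['joint_pos'])
a=eyes.get_image("side")[:,:,::-1][140:310,250:430];cv2.imwrite("pics/s1.png",cv2.resize(a,None,fx=3.5,fy=3.5,interpolation=cv2.INTER_CUBIC))
E
```

```text
[-0.0074 -0.1155] [ 0.4529 -0.3879  0.1378] [[ 0.9712 -0.2382 -0.0003]
 [-0.2382 -0.9712  0.0002]
 [-0.0004 -0.0001 -1.    ]] [ 0.7173  0.4067 -0.0809  1.6084  0.0355  1.1283 -1.1835]
```

View pics/s1.png

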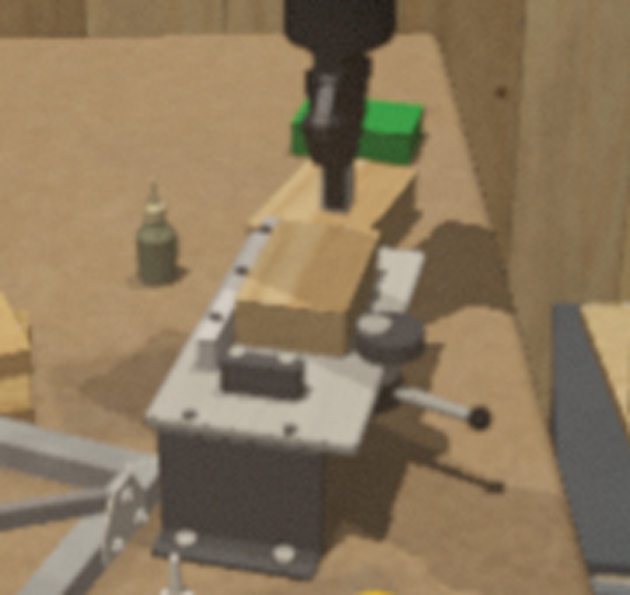

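The side view shows the fingertips at about (337,208) in the crop, behind the block's -y end and clear of it. I'll lower the tool and push.

>>> {"op": "servo_tool", "data": {"rows": "-1 -0.12 0 0.6 0 0 0.013;-1 -0.12 0 0.6 0 0 0;-1 0 -0.5 0 0 0 0;-1 0 -0.5 0 0 0 0;-1 0 -0.5 0 0 0 0;-1 0 -0.4 0 0 0 0;-1 0 -0.4 0 0 0 0;-1 0 -0.4 0 0 0 0"}}

```text
time_s: 3.15
ee_pos: [0.4579, -0.3614, 0.1268]
tcp_rot: [[0.968, -0.251, 0.001], [-0.251, -0.968, -0.001], [0.002, 0.001, -1.0]]
force: [0.5, 0.3, 0.3]
grip_width: -0.0002
grasp_force: 0.0
```

>>> {"op": "servo_tool", "data": {"rows": "-1 0 -0.4 0 0 0 0;-1 0 -0.4 0 0 0 0;-1 0 -0.4 0 0 0 0;-1 0 -0.3 0 0 0 0;-1 0 -0.3 0 0 0 0;-1 0 -0.3 0 0 0 0;-1 0 -0.2 0 0 0 0;-1 0 0 0 0 0 0"}}

```text
time_s: 4.15
ee_pos: [0.4638, -0.339, 0.1268]
tcp_rot: [[0.968, -0.25, 0.001], [-0.25, -0.968, -0.001], [0.002, 0.001, -1.0]]
force: [-0.6, -0.3, 0.4]
grip_width: 0.0001
grasp_force: 0.0
```

```bash
cat >> h.py <<'E'
th=-.2533;R0=np.array([[np.cos(th),-np.sin(th)],[np.sin(th),np.cos(th)]]);t0=np.array([.489,-.2779])
def st():
    s=readout.read_state();print(s['time_s'],"stand",np.round((s['ee_pos'][:2]-t0)@R0,4),"z",s['ee_pos'][2].round(4),"Fstand",np.round(s['force'][:2]@R0,1),"j",np.round(s['joint_pos'],2))
E
python3 - <<'E'
from h import *
st()
a=eyes.get_image("top")[:,:,::-1][150:255,215:355];cv2.imwrite("pics/t2.png",cv2.resize(a,None,fx=5.7,fy=5.7,interpolation=cv2.INTER_CUBIC))
E
```

```text
4.15 stand [-0.0091 -0.0655] z 0.1268 Fstand [-0.5 -0.5] j [ 0.66  0.37 -0.1   1.68  0.04  1.09 -1.28]
```

View pics/t2.png

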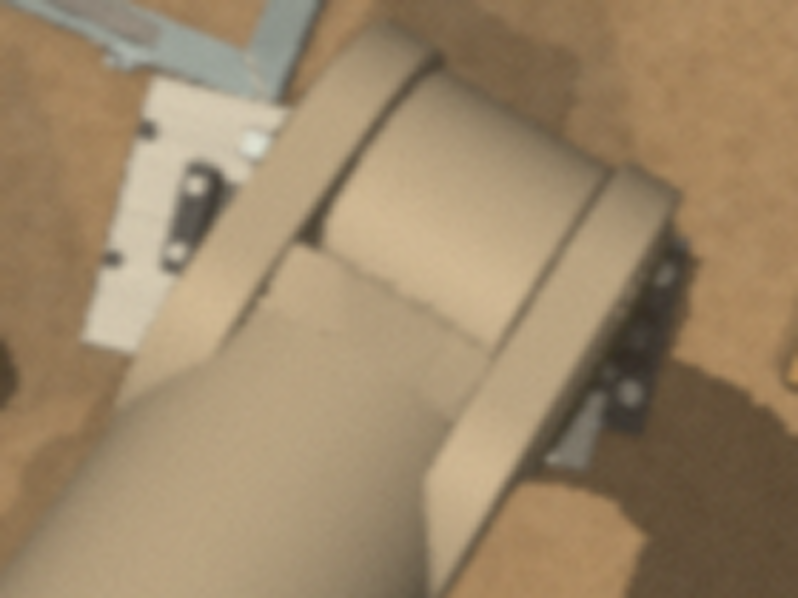

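The arm hides the block from above, so I'll go by force. About 15–20 mm should remain.

>>> {"op": "servo_tool", "data": {"rows": "-1 0 -0.3 0 0 0 0;-1 0 -0.3 0 0 0 0;-1 0 -0.25 0 0 0 0;-1 0 -0.2 0 0 0 0;-1 0 -0.15 0 0 0 0;-1 0 -0.1 0 0 0 0;-1 0 -0.1 0 0 0 0;-1 0 0 0 0 0 0"}}

```text
time_s: 5.2
ee_pos: [0.4672, -0.3256, 0.1267]
tcp_rot: [[0.968, -0.251, 0.001], [-0.251, -0.968, -0.001], [0.002, 0.001, -1.0]]
force: [-0.0, 0.4, 0.4]
grip_width: -0.0001
grasp_force: 0.0
```

```bash
python3 - <<'E'
from h import *
st()
a=eyes.get_image("side")[:,:,::-1][180:260,280:400];cv2.imwrite("pics/s3.png",cv2.resize(a,None,fx=6,fy=6,interpolation=cv2.INTER_CUBIC))
E
```

```text
5.2 stand [-0.0092 -0.0517] z 0.1267 Fstand [-0.1  0.4] j [ 0.64  0.36 -0.11  1.7   0.04  1.08 -1.31]
```

View pics/s3.png

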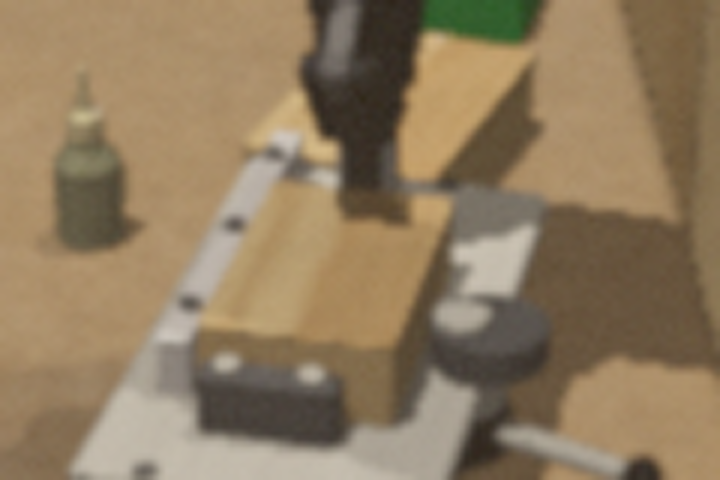

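The block is nearly at the stop: its near face is just behind the stop's top at about (270,350) in the crop. I'll creep the last few millimetres.

>>> {"op": "servo_tool", "data": {"rows": "-1 0 -0.08 0 0 0 0;-1 0 0 0 0 0 0;-1 0 -0.08 0 0 0 0;-1 0 0 0 0 0 0;-1 0 -0.08 0 0 0 0;-1 0 0 0 0 0 0;-1 0 -0.06 0 0 0 0;-1 0 0 0 0 0 0"}}

```text
time_s: 6.25
ee_pos: [0.4679, -0.3228, 0.1268]
tcp_rot: [[0.968, -0.251, 0.001], [-0.251, -0.968, -0.001], [0.002, 0.001, -1.0]]
force: [0.0, -0.8, -0.0]
grip_width: -0.0
grasp_force: 0.4
```

>>> {"op": "servo_tool", "data": {"rows": "-1 0 -0.08 0 0 0 0;-1 0 0 0 0 0 0;-1 0 -0.07 0 0 0 0;-1 0 0 0 0 0 0;-1 0 -0.05 0 0 0 0;-1 0 0 0 0 0 0;-1 0 0 0 0 0 0;-1 0 0 0 0 0 0"}}

```text
time_s: 7.25
ee_pos: [0.4678, -0.3219, 0.1268]
tcp_rot: [[0.968, -0.252, 0.001], [-0.252, -0.968, -0.002], [0.001, 0.002, -1.0]]
force: [-2.6, -5.1, 1.0]
grip_width: -0.0003
grasp_force: 2.9
```

Contact with the stop reads about 5.7 N, so the block is home. Now I'll back off, rise and go round to the +y side of the front ball.

>>> {"op": "servo_tool", "data": {"rows": "-1 0 0.7 0 0 0 0;-1 0 0.8 0 0 0 0;-1 0 0 -3 0 0 0;-1 0 0 -3 0 0 0;-1 -1.7 -2.4 0 0 0 0;-1 -1.7 -2.4 0 0 0 0;-1 -1.7 -2.4 0 0 0 0;-1 -1.7 -2.4 0 0 0 0"}}

```text
time_s: 8.25
ee_pos: [0.4226, -0.2244, 0.1866]
tcp_rot: [[0.968, -0.25, 0.002], [-0.25, -0.968, -0.001], [0.002, 0.0, -1.0]]
force: [0.4, -0.3, -0.7]
grip_width: 0.0002
grasp_force: 0.0
```

>>> {"op": "servo_tool", "data": {"rows": "-1 -1.7 -2.4 0 0 0 0;-1 -1.8 -2.5 0 0 0 0;-1 0 0 0 0 0 0.175;-1 0 0 0 0 0 0.175;-1 0 0 0 0 0 0;-1 0 0 0 0 0 0;-1 0 0 0 0 0 0;-1 0 0 0 0 0 0"}}

```text
time_s: 9.25
ee_pos: [0.4012, -0.1692, 0.1864]
tcp_rot: [[0.824, -0.567, 0.001], [-0.567, -0.824, -0.001], [0.002, 0.0, -1.0]]
force: [1.3, -1.0, -0.2]
grip_width: -0.0
grasp_force: 0.0
```

```bash
python3 - <<'E'
from h import *
st();print(readout.read_state()['tcp_rot'].round(3))
im=eyes.get_image("side")[:,:,::-1];cv2.imwrite("pics/s4f.png",im)
a=im[150:290,280:440];cv2.imwrite("pics/s4.png",cv2.resize(a,None,fx=4.2,fy=4.2,interpolation=cv2.INTER_CUBIC))
E
```

```text
9.25 stand [-0.1122  0.0832] z 0.1864 Fstand [ 1.5 -0.6] j [ 0.52  0.03 -0.2   1.95  0.01  1.15 -1.85]
[[ 0.824 -0.567  0.001]
 [-0.567 -0.824 -0.001]
 [ 0.002  0.    -1.   ]]
```

View pics/s4.png

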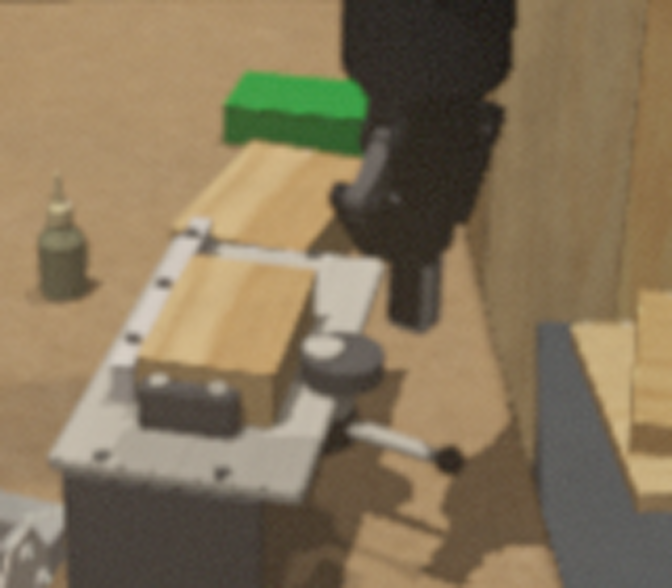

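The block now sits against the stop, the oil bottle is undisturbed, and the ball is at about (450,460) in the crop, where I measured it. The fingers are above and on its +y side, so I'll lower them.

>>> {"op": "servo_tool", "data": {"rows": "-1 0 0 1.8 0 0 0;-1 0 0 1.8 0 0 0;-1 0 0 1.8 0 0 0;-1 0 0 1.8 0 0 0;-1 0 0 1.8 0 0 0;-1 0 0 1.8 0 0 0;-1 0 0 0 0 0 0;-1 0 0 0 0 0 0"}}

```text
time_s: 10.3
ee_pos: [0.4017, -0.1694, 0.079]
tcp_rot: [[0.824, -0.567, 0.002], [-0.567, -0.824, -0.001], [0.002, 0.0, -1.0]]
force: [0.3, 0.1, 0.8]
grip_width: 0.0001
grasp_force: 0.0
```

```bash
python3 - <<'E'
from h import *
st()
# schedule: finger centre in stand frame vs theta (deg)
for d in range(20,-70,-10):
    a=np.radians(d);P=np.array([-.06,.02])+.07*np.array([-np.cos(a),np.sin(a)])+.021*np.array([np.sin(a),np.cos(a)])
    w=t0+R0@P;print(d,(P*1000).round(1),np.hypot(*w).round(4))
E
```

```text
10.3 stand [-0.1117  0.0832] z 0.079 Fstand [0.2 0.2] j [ 0.51  0.17 -0.2   2.07  0.04  0.9  -1.89]
20 [-118.6   63.7] 0.4324
10 [-125.3   52.8] 0.4281
0 [-130.   41.] 0.4263
-10 [-132.6   28.5] 0.4271
-20 [-133.    15.8] 0.4304
-30 [-131.1    3.2] 0.4361
-40 [-127.1   -8.9] 0.444
-50 [-121.1  -20.1] 0.4537
-60 [-113.2  -30.1] 0.4647
```

>>> {"op": "servo_tool", "data": {"rows": "-1 0 0.3 0 0 0 0;-1 0 0.3 0 0 0 0;-1 0 0.3 0 0 0 0;-1 0 0.3 0 0 0 0;-1 0 0.3 0 0 0 0;-1 0 0.25 0 0 0 0;-1 0 0.25 0 0 0 0;-1 -0.08 0.28 0 0 0 -0.04"}}

```text
time_s: 11.3
ee_pos: [0.3879, -0.1874, 0.0785]
tcp_rot: [[0.846, -0.533, 0.002], [-0.533, -0.846, -0.001], [0.002, -0.0, -1.0]]
force: [1.4, 1.2, -0.3]
grip_width: 0.0001
grasp_force: 0.9
```

>>> {"op": "servo_tool", "data": {"rows": "-1 -0.08 0.28 0 0 0 -0.04;-1 -0.08 0.28 0 0 0 -0.04;-1 -0.08 0.28 0 0 0 -0.04;-1 -0.08 0.28 0 0 0 -0.04;-1 -0.08 0.28 0 0 0 -0.04;-1 -0.08 0.28 0 0 0 -0.04;-1 -0.08 0.28 0 0 0 -0.04;-1 -0.08 0.28 0 0 0 -0.04"}}

```text
time_s: 12.3
ee_pos: [0.373, -0.2051, 0.0785]
tcp_rot: [[0.971, -0.239, 0.002], [-0.239, -0.971, -0.001], [0.002, 0.0, -1.0]]
force: [1.9, 2.0, -0.5]
grip_width: -0.0002
grasp_force: 0.8
```

```bash
python3 - <<'E'
from h import *
st()
a=eyes.get_image("side")[:,:,::-1][150:290,280:440];cv2.imwrite("pics/s5.png",cv2.resize(a,None,fx=4.2,fy=4.2,interpolation=cv2.INTER_CUBIC))
E
```

```text
12.3 stand [-0.1305  0.0414] z 0.0785 Fstand [1.4 2.5] j [ 0.61  0.15 -0.2   2.1   0.04  0.89 -1.42]
```

View pics/s5.png

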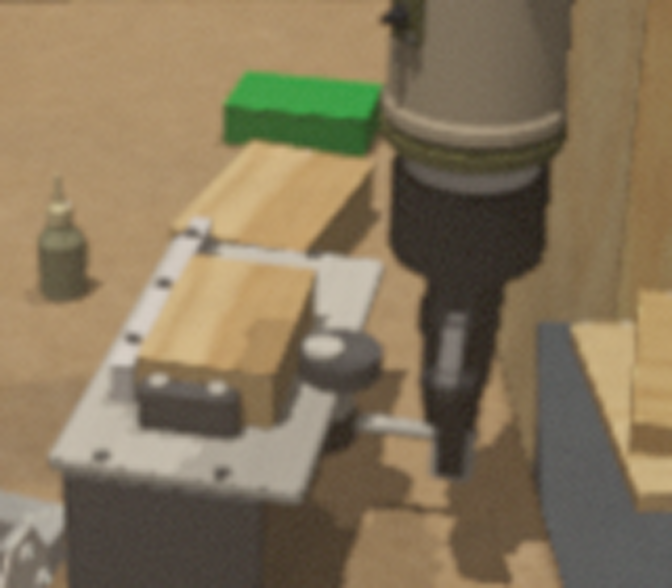

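The fingers are against the ball, and the knob is turning with the spoke near straight ahead. I'll slow down now.

>>> {"op": "servo_tool", "data": {"rows": "-1 -0.035 0.12 0 0 0 -0.017;-1 -0.035 0.12 0 0 0 -0.017;-1 -0.035 0.12 0 0 0 -0.017;-1 -0.035 0.12 0 0 0 -0.017;-1 -0.035 0.12 0 0 0 -0.017;-1 -0.035 0.12 0 0 0 -0.017;-1 -0.035 0.12 0 0 0 -0.017;-1 0 0 0 0 0 0"}}

```text
time_s: 13.35
ee_pos: [0.3687, -0.2133, 0.0785]
tcp_rot: [[0.992, -0.124, 0.001], [-0.124, -0.992, -0.001], [0.001, 0.001, -1.0]]
force: [0.9, 1.4, 0.5]
grip_width: 0.0001
grasp_force: 0.6
```

>>> {"op": "servo_tool", "data": {"rows": "-1 -0.03 0.1 0 0 0 -0.014;-1 -0.03 0.1 0 0 0 -0.014;-1 -0.03 0.1 0 0 0 -0.014;-1 -0.03 0.1 0 0 0 -0.014;-1 -0.03 0.1 0 0 0 -0.014;-1 -0.03 0.1 0 0 0 -0.014;-1 0 0 0 0 0 0;-1 0 0 0 0 0 0"}}

```text
time_s: 14.35
ee_pos: [0.3664, -0.219, 0.0785]
tcp_rot: [[0.999, -0.041, 0.001], [-0.041, -0.999, -0.001], [0.001, 0.001, -1.0]]
force: [0.9, 1.6, -0.1]
grip_width: 0.0003
grasp_force: 0.6
```

>>> {"op": "servo_tool", "data": {"rows": "-1 -0.03 0.1 0 0 0 -0.014;-1 -0.03 0.1 0 0 0 -0.014;-1 -0.03 0.1 0 0 0 -0.014;-1 -0.03 0.1 0 0 0 -0.014;-1 -0.03 0.1 0 0 0 -0.014;-1 -0.03 0.1 0 0 0 -0.014;-1 0 0 0 0 0 0;-1 0 0 0 0 0 0"}}

```text
time_s: 15.35
ee_pos: [0.3645, -0.225, 0.0785]
tcp_rot: [[0.999, 0.043, 0.001], [0.043, -0.999, -0.001], [0.001, 0.001, -1.0]]
force: [0.5, 0.0, 0.4]
grip_width: -0.0001
grasp_force: 0.6
```

>>> {"op": "servo_tool", "data": {"rows": "-1 -0.03 0.1 0 0 0 -0.014;-1 -0.03 0.1 0 0 0 -0.014;-1 -0.03 0.1 0 0 0 -0.014;-1 -0.03 0.1 0 0 0 -0.014;-1 -0.03 0.1 0 0 0 -0.014;-1 -0.03 0.1 0 0 0 -0.014;-1 0 0 0 0 0 0;-1 0 0 0 0 0 0"}}

```text
time_s: 16.35
ee_pos: [0.3632, -0.2311, 0.0785]
tcp_rot: [[0.992, 0.127, 0.001], [0.127, -0.992, -0.001], [0.001, 0.001, -1.0]]
force: [1.7, 1.5, 0.9]
grip_width: -0.0001
grasp_force: 0.6
```

>>> {"op": "servo_tool", "data": {"rows": "-1 -0.03 0.1 0 0 0 -0.014;-1 -0.03 0.1 0 0 0 -0.014;-1 -0.03 0.1 0 0 0 -0.014;-1 -0.03 0.1 0 0 0 -0.014;-1 -0.03 0.1 0 0 0 -0.014;-1 -0.03 0.1 0 0 0 -0.014;-1 0 0 0 0 0 0;-1 0 0 0 0 0 0"}}

```text
time_s: 17.35
ee_pos: [0.3624, -0.2374, 0.0785]
tcp_rot: [[0.978, 0.21, 0.001], [0.21, -0.978, -0.001], [0.001, 0.002, -1.0]]
force: [1.5, 1.1, -0.0]
grip_width: -0.0002
grasp_force: 0.6
```

>>> {"op": "servo_tool", "data": {"rows": "-1 -0.03 0.1 0 0 0 -0.014;-1 -0.03 0.1 0 0 0 -0.014;-1 -0.03 0.1 0 0 0 -0.014;-1 -0.03 0.1 0 0 0 -0.014;-1 -0.03 0.1 0 0 0 -0.014;-1 -0.03 0.1 0 0 0 -0.014;-1 0 0 0 0 0 0;-1 0 0 0 0 0 0"}}

```text
time_s: 18.35
ee_pos: [0.3621, -0.2427, 0.0783]
tcp_rot: [[0.956, 0.292, 0.001], [0.292, -0.956, -0.0], [0.001, 0.0, -1.0]]
force: [0.1, 5.9, 1.7]
grip_width: -0.0
grasp_force: 3.0
```

It is biting, at 5.9 N. From here I'll use smaller steps.

>>> {"op": "servo_tool", "data": {"rows": "-1 -0.03 0.1 0 0 0 -0.014;-1 0 0 0 0 0 0;-1 -0.03 0.1 0 0 0 -0.014;-1 0 0 0 0 0 0;-1 -0.03 0.1 0 0 0 -0.014;-1 0 0 0 0 0 0;-1 0 0 0 0 0 0;-1 0 0 0 0 0 0"}}

```text
time_s: 19.35
ee_pos: [0.3619, -0.2447, 0.0781]
tcp_rot: [[0.943, 0.333, -0.0], [0.333, -0.943, 0.001], [0.0, -0.001, -1.0]]
force: [-2.0, 10.3, 4.1]
grip_width: 0.0002
grasp_force: 5.4
```

>>> {"op": "servo_tool", "data": {"rows": "-1 -0.03 0.1 0 0 0 -0.014;-1 0 0 0 0 0 0;-1 -0.03 0.1 0 0 0 -0.014;-1 0 0 0 0 0 0;-1 -0.015 0.05 0 0 0 -0.007;-1 0 0 0 0 0 0;-1 0 0 0 0 0 0;-1 0 0 0 0 0 0"}}

```text
time_s: 20.35
ee_pos: [0.3617, -0.2463, 0.078]
tcp_rot: [[0.93, 0.366, -0.002], [0.366, -0.93, 0.003], [-0.0, -0.003, -1.0]]
force: [-2.5, 14.2, 6.5]
grip_width: 0.0002
grasp_force: 7.6
```

>>> {"op": "servo_tool", "data": {"rows": "-1 -0.02 0.07 0 0 0 -0.01;-1 0 0 0 0 0 0;-1 -0.01 0.04 0 0 0 -0.005;-1 0 0 0 0 0 0;-1 0 0 0 0 0 0;-1 0 0 0 0 0 0;-1 0 0 0 0 0 0;-1 0 0 0 0 0 0"}}

```text
time_s: 21.35
ee_pos: [0.3616, -0.2469, 0.0779]
tcp_rot: [[0.925, 0.381, -0.002], [0.381, -0.925, 0.004], [-0.001, -0.004, -1.0]]
force: [-4.0, 17.9, 9.7]
grip_width: 0.0001
grasp_force: 9.0
```

The horizontal push is about 18 N, which is a firm grip. I'll let go: back off along the tool's -y, then rise.

>>> {"op": "servo_tool", "data": {"rows": "-1 0 -0.2 0 0 0 0;-1 0 -0.3 0 0 0 0;-1 0 -0.6 0 0 0 0;-1 0 -0.8 0 0 0 0;-1 0 -0.6 0 0 0 0;-1 0 0 -2.5 0 0 0;-1 0 0 -3.5 0 0 0;-1 0 0 -3.5 0 0 0"}}

```text
time_s: 22.35
ee_pos: [0.3526, -0.227, 0.1745]
tcp_rot: [[0.926, 0.378, 0.001], [0.378, -0.926, -0.001], [0.001, 0.002, -1.0]]
force: [0.8, 0.6, -0.5]
grip_width: -0.0002
grasp_force: 0.0
```

```bash
python3 - <<'E'
from h import *
st()
a=eyes.get_image("side")[:,:,::-1][150:290,280:440];cv2.imwrite("pics/s6.png",cv2.resize(a,None,fx=4.2,fy=4.2,interpolation=cv2.INTER_CUBIC))
E
```

```text
22.35 stand [-0.1448  0.0151] z 0.1745 Fstand [0.7 0.8] j [ 0.73  0.01 -0.23  2.    0.    1.12 -0.69]
```

View pics/s6.png

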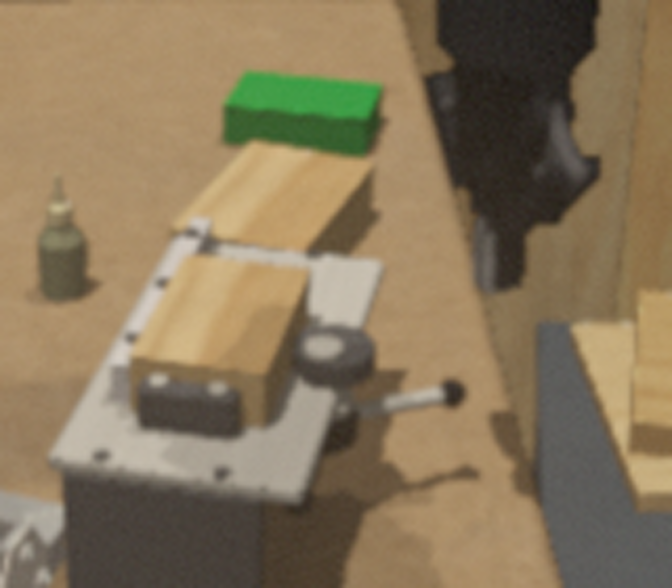

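The block is home against the stop and pressed onto the fence. The cam at about (330,350) in the crop touches it, the ball has stayed at (452,393), and the tool is clear.

```bash
python3 -c "
from rig import order
print(order.sign_off())"
```

```text
the job is handed in; nothing more can be done
None
```

The block is home against the end stop and clamped by the cam, with a last push on the knob of about 18 N sideways (21 N in all); the arm is clear, and I handed the job in at about 22 s, with no verdict returned.

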